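# Walk the orange dry bath into its bay

## Robot

A 6-joint arm with a two-finger parallel gripper is mounted at the origin on the work surface. World frame = base frame: x ahead of the robot, y to its left, z up, the work surface at z = 0. Lengths are in mm, angles in rad, forces in N, time in s.
With the tool pointing down it reaches from about 350 to 875 mm from the base axis. Payload 4.2 kg.
Tool frame: the origin (TCP) lies at the very end of the fingers, on their centre line; the grasp point (between the pads) lies arm.grip_point_offset behind it (arm.grip_point_offset is the distance from the TCP to the grasp point, in mm); z points along the fingers, y is the line along which they close (so a half turn about z gives the same grasp; the last joint's range is limited). The gripper opens to 85 mm and grips with 20 to 120 N. Pads are 22 mm wide; open, the fingers measure 114 mm over their backs; the gripper's body (76 mm by 85 mm) begins 54 mm behind the grasp point. The pads swing forward as they close: fully open they stand 13 mm farther back than shut.
Start: joints at [1.402, 0.385, 0.008, 0, -1.194, -0.259], TCP at [259.26, 568.668, 231.312] pointing down, gripper open.
Joint ranges: [-3.14, 3.14], [-1.21, 2.06], [-1.07, 1.41], [-3.16, 2.05], [-2.99, -0.16], [-3.1, 3.1]. Speed limits (rad/s): [2.79, 2.79, 3.14, 3.14, 3.14, 3.14].

## Interface

Orientations are given as a unit quaternion [x, y, z, w].
In Python, from bench import arm, cams, ticket gives the robot as it stands.
- The arm moves only by the tool servo_tool, never from a script. Its argument "commands" is a list that holds one entry, the list of rows, each a list of 7 numbers: the closure in counts, from 0 (fully open) to 255 (shut), then the shift along the tool's x, y, z in m, then the turn, a rotation vector about the tool's x, y, z in degrees. In form: [[[grip, x, y, z, ax, ay, az], ...]]. A call has 1 to 10 rows; each row shifts and turns the commanded pose from where the row before left it, along the tool's axes as they then stand; what a row does not reach is not made up. A row lasts 1/12 s, in which the tool goes at most 41.7 mm and 7.16 degrees, less where a joint would pass 70% of its speed; a pose out of reach is approached as far as the arm can. A call with a gripper value outside its range is refused whole. The fingers move at their own pace and stop on an object; the grip force is fixed at half the most. Time passes only in rows, so rows that do not move let the fingers close. It gives the time, the measured TCP pose, the force, the opening and the grip force at its end, in the units of the state.
- arm.read_state(): the state, without advancing time (a new reading comes with each control period).
- cams.get_image(name): name is "side" or "top"; returns a dict with "frame" (400x640x3 uint8, blue, green, red), "K" (3x3 intrinsics, pixels), "T" (4x4, takes a point from camera to world coordinates). Camera axes: x right, y up, looking along -z (the intrinsics and any distortion apply to the point x, -y, -z); pixel columns grow to the right and rows downward; lengths in mm; the calibration is good to about 2 mm. A picture is of the moment at which its call begins. There is no depth.
- ticket.job_done(): hands the job in; it is judged then, once.
The state is a dict: "clock": time; "joints": joint angles; "joint_vel": joint speeds; "joint_efforts": joint torques, N m; "position": TCP position; "ee_rot": TCP orientation; "contact_force": force on the tool from outside, world axes, zero at the start; "wrist_torque": the same for the moment, N m; "gripper_width": finger opening in mm; "grasp_force": force on a finger pad.
Only numpy, scipy, OpenCV 4.12 (cv2) and the standard library are available. Lean on these libraries where they do the work, as an engineer would, in place of code of your own. Each camera call takes 0.05 s, during which the arm holds its last target. There are 200 camera calls.

## Task

Walk the heavy dry bath with the orange tube block forward into the orange-taped bay on the counter: keep it sliding on its feet and push one corner of its robot-side face at a time, first the left corner (seen from the robot) until it has swung at least 10 degrees clockwise from the bay's direction, then the right corner until it has swung at least 10 degrees past square the other way, and so on until it stands square in the middle of the bay. Do not lift or tip it, and leave the blue dry bath where it stands.

Things in the scene. Friction and masses are not known exactly. Their poses are not given: they have to be found in the camera images.
- orange_bath: white box 90 (x) by 190 (y) by 60 mm high, 0.7 to 1 kg, orange block with ten dark holes on top, four feet at x +-32, y +-60 mm. Near face (x = -45 mm, 5 to 54 mm high) has a black bumper at each end (y 68 to 95 mm): the near corners, left is +y. A corner pushed ahead turns it about its other end: its middle advances 90 to 130 mm per radian. Origin: underside centre; x away from robot
- orange_bay: rectangle of flat orange tape on the counter, inside 124 mm (x) by 230 mm (y), tape 12 mm wide. Origin: its centre at counter height; x points away from the robot within 12 degrees, y left. The bath starts 115 to 135 mm short of it along x and nearly square; parked, the bath's origin and axes agree with these
- bay_diag (a point): a reference only, not visible: the bay's centre with its axes turned 45 degrees anticlockwise (seen from above) from those of the bay; the swing of the bath is judged against it
- blue_bath: the other dry bath, same shape and size but with a blue tube block, already parked in the bay of blue tape beside; it must stay where it is. Origin and axes as for the orange one

How it is judged:
By the outcome, as a careful person would: the job done as asked, in the order asked, and still so for the second after the job is handed in, with the robot touching nothing.
It also fails if it takes over 51 s, if anything falls off the work surface, if the arm or the gripper's body presses on something with over 40 N, if the wrist force passes 120 N, or if a joint passes its speed limit or range.

## Working session

There is one attempt and no reset: what is moved stays moved. The work goes in short steps, Python scripts to look and compute and a tool call to move; the robot and the scene stay as the last step left them, time stands still between calls to the robot, and variables do not carry over. Pictures are saved under pics/ and viewed, at most 10 in all, crops included, and the job is handed in when it is done.

Besides the shell and the picture viewer there is one more tool, called after "Call:" as name([rows], argument=value, ...), one row to a line, values as JSON. servo_tool: Moves the arm, as the interface text tells. Its arguments: {"type":"object","properties":{"commands":{"type":"array","items":{"type":"array","items":{"type":"array","items":{"type":"number"}}}}},"required":["commands"]}

```bash
mkdir -p pics; ls
python3 - <<'E'
from bench import arm,cams
import cv2,numpy as np
for n in("top","side"):
    d=cams.get_image(n);cv2.imwrite(f"pics/{n}0.png",d["frame"]);print(n,d["K"],np.round(d["T"],3).tolist(),[k for k in d])
s=arm.read_state();print(s,arm.grip_point_offset)
E
```

```text
pics
top [[389.7022124    0.         319.17736843]
 [  0.         389.7022124  196.64611027]
 [  0.           0.           1.        ]] [[-0.028, 0.998, -0.065, 574.727], [-0.999, -0.025, 0.045, 6.487], [0.043, 0.066, 0.997, 835.448], [0.0, 0.0, 0.0, 1.0]] ['frame', 'K', 'T']
side [[415.11924328   0.         319.87385772]
 [  0.         415.11924328 195.5158463 ]
 [  0.           0.           1.        ]] [[0.929, 0.268, -0.255, 399.25], [-0.37, 0.659, -0.655, -578.323], [-0.007, 0.703, 0.711, 664.931], [0.0, 0.0, 0.0, 1.0]] ['frame', 'K', 'T']
{'clock': 0.1, 'joints': array([ 1.40161362e+00,  3.85456437e-01,  6.76286765e-03, -4.16677513e-04,
       -1.19402160e+00, -2.58609540e-01]), 'joint_vel': array([-0.00129611,  0.00051361,  0.00119212,  0.00081556,  0.00028851,
       -0.00072469]), 'joint_efforts': array([-9.43366067e-04, -3.93318558e+01,  1.88930315e+01,  4.19801116e+00,
       -2.55954052e-03,  9.99783680e-06]), 'position': array([259.05573796, 568.20471196, 230.3478708 ]), 'ee_rot': array([ 9.77194526e-01, -2.12343824e-01, -1.50573200e-04,  9.67117757e-04]), 'contact_force': array([ 0.38554159,  0.35039856, -0.42764908]), 'wrist_torque': array([-0.05666253, -0.00967104, -0.0320386 ]), 'grasp_force': 0.0, 'gripper_width': 85.54583390498148} 18.700000000000003
```

View pics/top0.png

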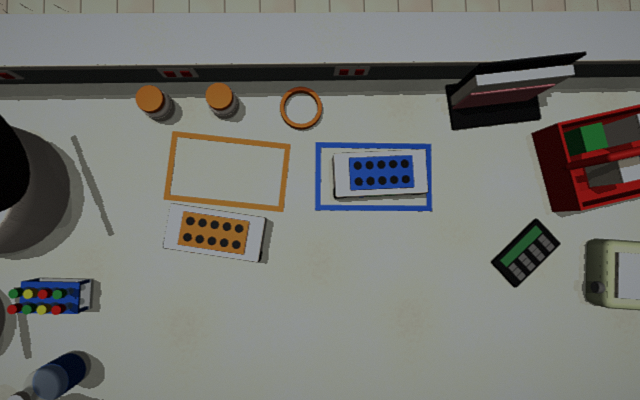

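View pics/side0.png

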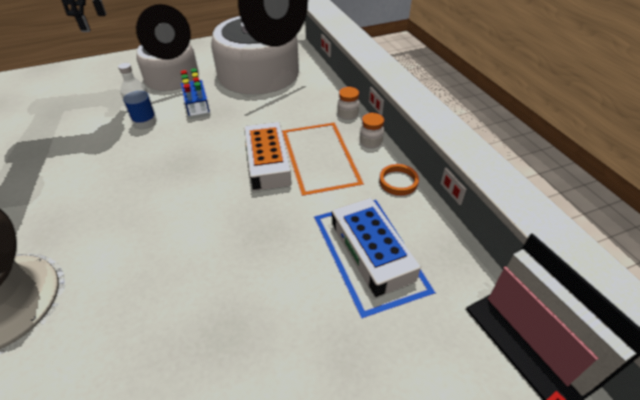

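Top: orange bay about (228,171) px, orange bath (214,232) just short of it, blue bath (380,172) in its bay to the right. Side view shows both baths unobstructed, with the orange one at (266,155).

```bash
cat > m.py <<'E'
import cv2,numpy as np
from bench import cams,arm
def ray(d,px,z):
    K,T=d["K"],np.array(d["T"]);px=np.atleast_2d(np.float64(px))
    v=np.c_[(px[:,0]-K[0,2])/K[0,0],-(px[:,1]-K[1,2])/K[1,1],-np.ones(len(px))]@T[:3,:3].T
    o=T[:3,3];return (o+v*((z-o[2])/v[:,2])[:,None])[:,:2]
def mask(f,c):
    h=cv2.cvtColor(f,cv2.COLOR_BGR2HSV)
    return cv2.inRange(h,(5,140,90),(22,255,255)) if c=="o" else cv2.inRange(h,(105,140,70),(130,255,255))
def comps(m,a=150):
    n,l,s,c=cv2.connectedComponentsWithStats(m)
    return [(l==i).astype(np.uint8)*255 for i in range(1,n) if s[i,4]>a]
def hull(m): return cv2.convexHull(cv2.findNonZero(m))
def holes(f,m):
    """centres of the dark holes inside the block's hull"""
    H=np.zeros_like(m);cv2.fillConvexPoly(H,hull(m),255)
    n,l,s,c=cv2.connectedComponentsWithStats(H&~m,connectivity=4)
    return np.array([c[i] for i in range(1,n) if 12<s[i,4]<160 and cv2.pointPolygonTest(hull(m),tuple(map(float,c[i])),True)>3.5])
def block(d,c,z=75,near=None):
    out=[]
    for m in comps(mask(d["frame"],c)):
        p=holes(d["frame"],m)
        if len(p)>=6: out.append((len(p),ray(d,p,z)))
    return out
def pose(P):
    c,(a,b),th=cv2.minAreaRect(np.float32(P))
    if a>b: th+=90   # make the long side local 'y' direction
    th=(th+90)%180-90
    return np.round(c,1),round(th,1),np.round((a,b),1)
E
python3 - <<'E'
from m import *
D={n:cams.get_image(n) for n in("top","side")}
for n,d in D.items():
    for c in "ob":
        for z in (60,68,75,82): 
            for k,P in block(d,c,z): print(n,c,z,k,pose(P),P.mean(0).round(1))
        for m in comps(mask(d["frame"],c)):
            # inner quad of tape: largest child contour
            cs,h=cv2.findContours(m,cv2.RETR_CCOMP,cv2.CHAIN_APPROX_NONE)
            for q,hh in zip(cs,h[0]):
                if hh[3]>=0 and cv2.contourArea(q)>3000:
                    o=cs[hh[3]]
                    print(n,c,"bay in",pose(ray(d,q[:,0],0)),"out",pose(ray(d,o[:,0],0)))
# white top of the orange bath in top view
E
```

```text
top o 60 10 (array([560.2, 182.3]), -10.5, array([96. , 32.3])) [560.1 182.3]
top o 68 10 (array([560.4, 180.5]), -10.5, array([95., 32.])) [560.3 180.5]
top o 75 10 (array([560.5, 178.9]), -10.5, array([94.1, 31.7])) [560.4 178.9]
top o 82 10 (array([560.6, 177.3]), -10.5, array([93.3, 31.4])) [560.5 177.3]
top o bay in (array([688.4, 164.2]), -7.5, array([236.2, 129.6])) out (array([688.4, 164.1]), -7.6, array([252.6, 146.5]))
top b 60 10 (array([ 671.5, -155.2]), 1.5, array([32.6, 96. ])) [ 671.5 -155.1]
top b 68 10 (array([ 670.5, -153.5]), 1.5, array([32.2, 95.1])) [ 670.5 -153.5]
top b 75 10 (array([ 669.6, -152.1]), 1.5, array([31.9, 94.2])) [ 669.6 -152. ]
top b 82 10 (array([ 668.7, -150.6]), 1.5, array([31.6, 93.3])) [ 668.8 -150.5]
top b bay in (array([ 670.1, -150.7]), -2.0, array([238.5, 130. ])) out (array([ 670.3, -149.5]), -1.8, array([252.2, 146.6]))
side o bay in (array([689. , 166.5]), -7.6, array([241.7, 133.4])) out (array([689., 165.]), -7.5, array([248.7, 144.3]))
side b 60 10 (array([ 672.4, -153.3]), 1.2, array([32.2, 96.2])) [ 672.5 -153.3]
side b 68 10 (array([ 668.8, -158.9]), 1.2, array([31.8, 94.9])) [ 668.9 -158.9]
side b 75 10 (array([ 665.6, -163.8]), 1.2, array([31.4, 93.8])) [ 665.7 -163.8]
side b 82 10 (array([ 662.5, -168.7]), 1.2, array([31.1, 92.7])) [ 662.5 -168.7]
```

Call:
servo_tool([
  [[255,0.035,0.0165,0,0,0,0],[255,0.035,0.0165,0,0,0,0],[255,0.035,0.0165,0,0,0,0],[255,0.035,0.0165,0,0,0,0],[255,0.035,0.0165,0,0,0,0],[255,0.035,0.0165,0,0,0,0],[255,0.035,0.0165,0,0,0,0],[255,0.035,0.0165,0,0,0,0],[255,0.035,0.0165,0,0,0,0],[255,0.035,0.0165,0,0,0,0]],
])

```text
clock: 1.03
position: [510.1, 271.7, 231.3]
ee_rot: [0.977, -0.212, -0.0, -0.0]
contact_force: [0.7, 1.2, 0.3]
gripper_width: 0.3
grasp_force: 0.0
```

Call:
servo_tool([
  [[255,0,0,0.03,0,0,-7],[255,0,0,0.03,0,0,-7],[255,0,0,0.03,0,0,0],[255,0,0,0,0,0,0]],
])

```text
clock: 1.37
position: [505.9, 270.2, 135.0]
ee_rot: [0.996, -0.093, -0.005, 0.004]
contact_force: [-0.9, -0.6, -0.8]
gripper_width: 0.0
grasp_force: 0.0
```

Call:
servo_tool([
  [[255,0,0,0.04,0,0,0],[255,0,0,0.04,0,0,0],[255,0,0,0.035,0,0,0],[255,0,0,0,0,0,0],[255,0,0,0,0,0,0]],
])

```text
clock: 1.78
position: [509.3, 273.3, 26.3]
ee_rot: [0.996, -0.091, -0.001, 0.001]
contact_force: [0.4, 0.9, -0.1]
gripper_width: 0.1
grasp_force: 0.0
```

```bash
cat >> m.py <<'E'
BAY=np.array([688.6,164.6]);BY=-7.5
def R(t): t=np.radians(t);return np.array([[np.cos(t),-np.sin(t)],[np.sin(t),np.cos(t)]])
def look(save=None):
    s=arm.read_state();p=s["position"];q=s["ee_rot"]
    ty=np.degrees(2*np.arctan2(q[1],q[0]))
    print("t",round(s["clock"],2),"tcp",p.round(1),"yaw",round((ty+180)%360-180,1),"F",s["contact_force"].round(1))
    for n in("top","side"):
        d=cams.get_image(n)
        if save: cv2.imwrite(f"pics/{n}{save}.png",d["frame"])
        for c in "ob":
            for k,P in block(d,c,62):
                C,th,sz=pose(P)
                print(n,c,k,C,th,"size",sz,*(("rel bay",(R(-BY)@(C-BAY)).round(1),round(th-BY,1),"tcp in body",(R(-th)@(p[:2]-C)).round(1)) if c=="o" else ()))
        m=[x for x in comps(mask(d["frame"],"o"))]
E
python3 -c "
from m import *
look('1')"
```

```text
t 1.78 tcp [509.3 273.3  26.3] yaw -10.5 F [ 0.4  0.9 -0.1]
top o 10 [560.1 181.9] -10.4 size [95.7 32.2] rel bay [-129.7    0.4] -2.9 tcp in body [-66.5  80.8]
top b 10 [ 671.1 -154.7] 1.4 size [32.5 96. ]
side b 10 [ 671.6 -154.8] 1.2 size [32.2 95.7]
```

View pics/side1.png

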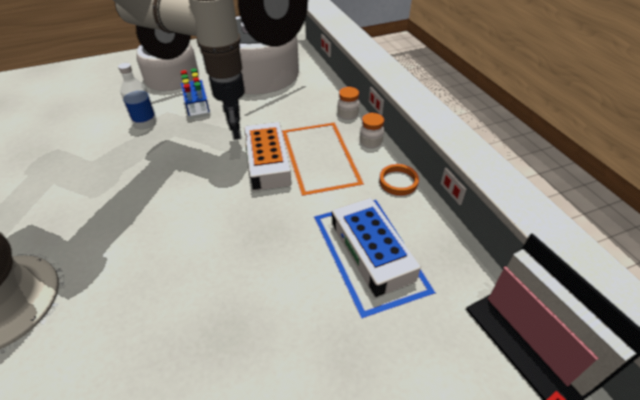

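Call:
servo_tool([
  [[255,0.009,0,0.006,0,0,0],[255,0.0035,-0.001,0,0,0,1],[255,0.0035,-0.001,0,0,0,1],[255,0.0035,-0.001,0,0,0,1],[255,0.0035,-0.001,0,0,0,1],[255,0.0035,-0.001,0,0,0,1],[255,0.0035,-0.001,0,0,0,1],[255,0.0035,-0.001,0,0,0,1],[255,0.0035,-0.001,0,0,0,1],[255,0,0,0,0,0,0]],
])

```text
clock: 2.72
position: [548.2, 272.7, 20.2]
ee_rot: [0.987, -0.161, 0.0, -0.0]
contact_force: [-1.4, 1.6, 0.1]
gripper_width: -0.3
grasp_force: 0.5
```

```bash
python3 -c "
from m import *
look()"
```

```text
t 2.72 tcp [548.2 272.7  20.2] yaw -18.6 F [-1.4  1.6  0.1]
top o 10 [571.7 177.2] -20.7 size [95.8 32.2] rel bay [-117.5   -2.8] -13.2 tcp in body [-55.7  81. ]
top b 10 [ 671.2 -154.7] 1.5 size [32.5 95.9]
side b 10 [ 671.6 -154.8] 1.2 size [32.2 95.7]
```

Call:
servo_tool([
  [[255,-0.014,0,0,0,0,2],[255,0,0.04,0,0,0,0],[255,0,0.04,0,0,0,0],[255,0,0.04,0,0,0,0],[255,0,0.036,0,0,0,0],[255,0,0,0,0,0,0],[255,0.006,0,0,0,0,0],[255,0.005,0,0,0,0,0],[255,0.003,0,0,0,0,0]],
])

```text
clock: 3.57
position: [494.0, 126.8, 20.5]
ee_rot: [0.984, -0.178, 0.0, -0.0]
contact_force: [-4.5, 2.6, 3.0]
gripper_width: 0.2
grasp_force: 2.1
```

Call:
servo_tool([
  [[255,0.003,0.001,0,0,0,-1],[255,0.003,0.001,0,0,0,-1],[255,0.003,0.001,0,0,0,-1],[255,0.003,0.001,0,0,0,-1],[255,0.003,0.001,0,0,0,-1],[255,0.003,0.001,0,0,0,-1],[255,0.003,0.001,0,0,0,-1],[255,0.003,0.001,0,0,0,-1],[255,0.003,0.001,0,0,0,-1],[255,0.003,0.001,0,0,0,-1]],
])

```text
clock: 4.4
position: [518.4, 107.8, 20.1]
ee_rot: [0.996, -0.091, -0.0, 0.0]
contact_force: [-2.6, 0.7, 0.8]
gripper_width: -0.1
grasp_force: 1.5
```

```bash
python3 -c "
from m import *
look()"
```

```text
t 4.4 tcp [518.4 107.8  20.1] yaw -10.4 F [-2.6  0.7  0.8]
top o 9 [583.  173.4] -8.9 size [95.7 35. ] rel bay [-105.8   -5.1] -1.4 tcp in body [-53.7 -74.8]
top b 10 [ 671.2 -154.7] 1.4 size [32.4 96. ]
side b 10 [ 671.6 -154.6] 1.2 size [32.2 95.8]
```

Call:
servo_tool([
  [[255,0.003,0.001,0,0,0,-1],[255,0.003,0.001,0,0,0,-1],[255,0.003,0.001,0,0,0,-1],[255,0.003,0.001,0,0,0,-1],[255,0.003,0.001,0,0,0,-1],[255,0.003,0.001,0,0,0,-1],[255,0.003,0.001,0,0,0,-1],[255,0.003,0.001,0,0,0,-1],[255,0.003,0.001,0,0,0,-1],[255,0.003,0.001,0,0,0,-1]],
])

```text
clock: 5.33
position: [547.4, 95.0, 20.3]
ee_rot: [1.0, -0.004, -0.0, 0.0]
contact_force: [-2.2, -0.7, -0.7]
gripper_width: -0.4
grasp_force: 1.0
```

```bash
python3 -c "
from m import *
look('2')"
```

```text
t 5.33 tcp [547.4  95.   20.3] yaw -0.4 F [-2.2 -0.7 -0.7]
top o 6 [612.8 177.4] 21.4 size [ 30.1 100.7] rel bay [-76.8   2.8] 28.9 tcp in body [-90.9 -52.9]
top b 10 [ 671.1 -154.8] 1.4 size [32.4 95.9]
side b 10 [ 671.6 -154.6] 1.2 size [32.2 95.8]
```

View pics/top2.png

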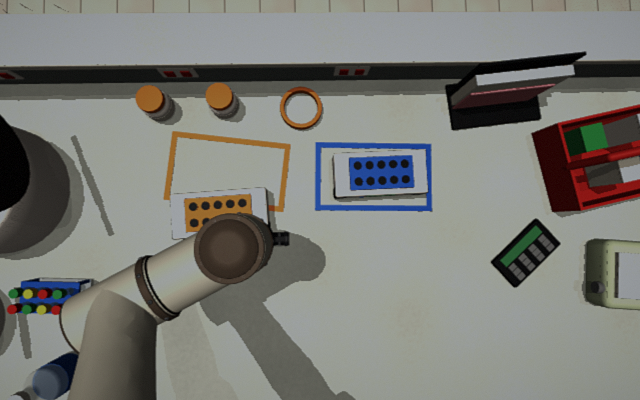

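Top: the wrist at (230,248) hides half of the block; the bath at (220,215) is about 6° past square and entering the bay. The side view has to supply the pose, so I'll upscale for its small holes.

Run:
```python
s=open('m.py').read()
s=s.replace('''    for m in comps(mask(d["frame"],c)):
        p=holes(d["frame"],m)
        if len(p)>=6''','''    f=cv2.resize(d["frame"],None,fx=4,fy=4,interpolation=cv2.INTER_CUBIC)
    for m in comps(mask(f,c),2000):
        p=(holes(f,m)+.5)/4-.5
        if len(p)>=5''').replace("12<s[i,4]<160","80<s[i,4]<2600").replace(">3.5])",">4])")
open('m.py','w').write(s)
from m import *
look('3')
d=cams.get_image("side");f=cv2.resize(d["frame"][90:220,210:400],None,fx=4,fy=4,interpolation=cv2.INTER_CUBIC)
m=mask(f,"o");cv2.imwrite("pics/c3.png",np.hstack([f[:, :400],cv2.cvtColor(m,8)[:,:400]]))
```

```text
t 5.43 tcp [548.   95.1  20.4] yaw -0.5 F [-1.4  0.2  0.1]
top o 6 [613.2 177.3] 21.7 size [ 30.3 100.8] rel bay [-76.4   2.7] 29.2 tcp in body [-91.  -52.3]
top b 10 [ 671.3 -154.7] 1.3 size [32.3 95.7]
side o 6 [598.9 160.8] 2.3 size [34.  73.7] rel bay [-88.4 -15.5] 9.8 tcp in body [-53.5 -63.6]
side b 10 [ 671.6 -154.8] 1.4 size [31.9 95.6]
```

View pics/c3.png

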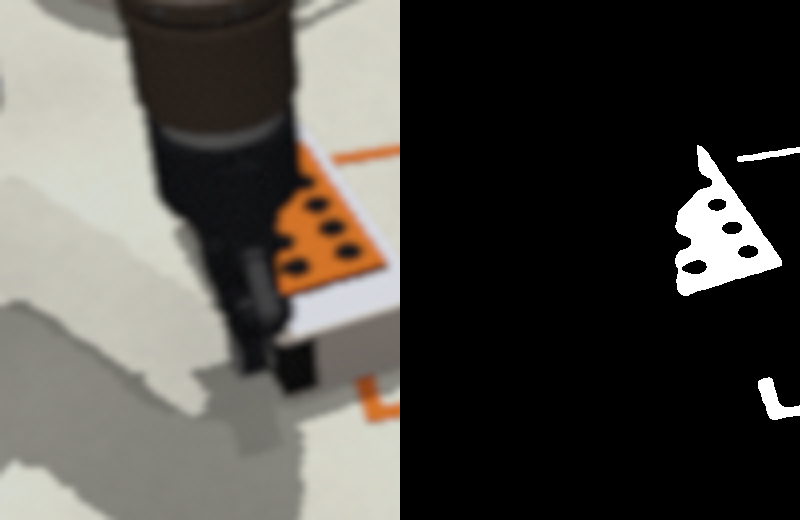

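Side crop: the closed finger stands at the right bumper (290,360 in the crop) and the gripper hides most of the block. I'll use the far row of five holes, which stays visible from the top.

```bash
cat >> m.py <<'E'
from itertools import combinations
def pose(P):
    """centre, yaw from a full row (or both rows) of five holes, 24 mm apart, rows 32 mm apart"""
    rows=[]
    for a,b in combinations(P,2):
        v=b-a;L=np.hypot(*v)
        if abs(L-96)<3:
            v=v/L*np.sign(v[1]);n=np.array([v[1],-v[0]])
            on=P[np.abs((P-a)@n)<3]
            if len(on)==5: rows.append((on.mean(0),n,np.degrees(np.arctan2(n[1],n[0])),len(on)))
    if not rows: return np.array([0,0.]),0,"none"
    th=np.mean([r[2] for r in rows]);n=R(th)[:,0];C=np.array([r[0] for r in rows])
    k=C@n
    if np.ptp(k)>25: c=C[[k.argmin(),k.argmax()]].mean(0)
    else:
        c=C.mean(0); c=c-n*16*np.sign(c@n-P.mean(0)@n)
    return c.round(1),round(th,1),len(rows)
E
python3 -c "
from m import *
look()"
```

```text
t 5.58 tcp [548.   95.4  20.7] yaw -0.5 F [-0.9 -0.4 -0.4]
top o 6 [599.  171.7] 3.3 size 1 rel bay [-89.8  -4.7] 10.8 tcp in body [-55.3 -73.2]
top b 10 [ 671.4 -154.8] 1.3 size 2
side o 6 [0. 0.] 0 size none rel bay [-661.2 -253.1] 7.5 tcp in body [548.   95.4]
side b 10 [ 671.6 -154.7] 1.4 size 2
```

Call:
servo_tool([
  [[255,0.003,0.001,0,0,0,-2],[255,0.003,0.001,0,0,0,-2],[255,0.003,0.001,0,0,0,-2],[255,0,0,0,0,0,0]],
])

```text
clock: 6.02
position: [555.7, 92.1, 20.5]
ee_rot: [0.999, 0.048, -0.001, 0.0]
contact_force: [-2.6, -1.2, 1.7]
gripper_width: -0.1
grasp_force: 1.6
```

```bash
python3 -c "
from m import *
look()"
```

```text
t 6.02 tcp [555.7  92.1  20.5] yaw 5.5 F [-2.6 -1.2  1.7]
top b 10 [ 671.3 -154.8] 1.3 size 2
side b 10 [ 671.6 -154.7] 1.4 size 2
```

Call:
servo_tool([
  [[255,-0.018,0,0,0,0,0],[255,0,-0.04,0,0,0,0],[255,0,-0.04,0,0,0,0],[255,0,-0.04,0,0,0,0],[255,0,-0.032,0,0,0,0],[255,0,0,0,0,0,0]],
])

```text
clock: 6.62
position: [525.6, 248.8, 21.3]
ee_rot: [0.999, 0.051, 0.003, -0.002]
contact_force: [0.7, -0.1, 0.8]
gripper_width: 0.1
grasp_force: 0.0
```

```bash
python3 -c "
from m import *
look()"
```

```text
t 6.62 tcp [525.6 248.8  21.3] yaw 5.8 F [ 0.7 -0.1  0.8]
top o 10 [602.4 171.6] 6.1 size 2 rel bay [-86.4  -4.3] 13.6 tcp in body [-68.2  85. ]
top b 10 [ 671.4 -154.8] 1.3 size 2
side o 10 [602.3 171.1] 6.2 size 2 rel bay [-86.4  -4.8] 13.7 tcp in body [-67.9  85.6]
side b 10 [ 671.6 -154.7] 1.4 size 2
```

Call:
servo_tool([
  [[255,0.006,0.008,0,0,0,0],[255,0.005,0,0,0,0,0],[255,0.003,-0.001,0,0,0,1],[255,0.003,-0.001,0,0,0,1],[255,0.003,-0.001,0,0,0,1],[255,0.003,-0.001,0,0,0,1],[255,0.003,-0.001,0,0,0,1],[255,0.003,-0.001,0,0,0,1],[255,0.003,-0.001,0,0,0,1],[255,0.003,-0.001,0,0,0,1]],
])

```text
clock: 7.55
position: [559.4, 244.2, 20.1]
ee_rot: [1.0, -0.023, -0.0, -0.0]
contact_force: [-3.4, 0.4, 1.2]
gripper_width: 0.1
grasp_force: 1.6
```

Call:
servo_tool([
  [[255,0.003,-0.001,0,0,0,1.2],[255,0.003,-0.001,0,0,0,1.2],[255,0.003,-0.001,0,0,0,1.2],[255,0.003,-0.001,0,0,0,1.2],[255,0.003,-0.001,0,0,0,1.2],[255,0.003,-0.001,0,0,0,1.2],[255,0.003,-0.001,0,0,0,1.2],[255,0,0,0,0,0,0]],
])

```text
clock: 8.22
position: [581.8, 248.8, 20.3]
ee_rot: [0.995, -0.096, 0.001, -0.0]
contact_force: [-0.4, 0.6, -0.4]
gripper_width: 0.2
grasp_force: 0.3
```

```bash
python3 -c "
from m import *
look()"
```

```text
t 8.22 tcp [581.8 248.8  20.3] yaw -11.0 F [-0.4  0.6 -0.4]
top o 10 [622.7 169.8] -10.9 size 2 rel bay [-66.   -3.4] -3.4 tcp in body [-55.1  69.8]
top b 10 [ 671.4 -154.8] 1.3 size 2
side o 10 [622.7 169.2] -11.0 size 2 rel bay [-65.9  -4. ] -3.5 tcp in body [-55.3  70.3]
side b 10 [ 671.6 -154.7] 1.4 size 2
```

Call:
servo_tool([
  [[255,0.003,-0.002,0,0,0,1.2],[255,0.003,-0.002,0,0,0,1.2],[255,0.003,-0.002,0,0,0,1.2],[255,0.003,-0.002,0,0,0,1.2],[255,0.003,-0.002,0,0,0,1.2],[255,0.003,-0.002,0,0,0,1.2],[255,0.003,-0.002,0,0,0,1.2],[255,0,0,0,0,0,0]],
])

```text
clock: 8.98
position: [605.7, 257.3, 20.2]
ee_rot: [0.986, -0.168, 0.001, -0.0]
contact_force: [-1.6, 0.6, 0.5]
gripper_width: -0.1
grasp_force: 0.4
```

```bash
python3 -c "
from m import *
look()"
```

```text
t 8.98 tcp [605.7 257.3  20.2] yaw -19.4 F [-1.6  0.6  0.5]
top o 10 [632.8 171.6] -20.5 size 2 rel bay [-56.2  -0.3] -13.0 tcp in body [-55.4  70.8]
top b 10 [ 671.4 -154.8] 1.3 size 2
side o 10 [632.6 171.1] -20.5 size 2 rel bay [-56.4  -0.9] -13.0 tcp in body [-55.4  71.3]
side b 10 [ 671.6 -154.7] 1.5 size 2
```

Call:
servo_tool([
  [[255,-0.016,0,0,0,0,1],[255,0,0.04,0,0,0,0],[255,0,0.04,0,0,0,0],[255,0,0.04,0,0,0,0],[255,0,0.027,0,0,0,0],[255,0,0,0,0,0,0],[255,0.007,0,0,0,0,0],[255,0.006,0,0,0,0,0],[255,0.003,0,0,0,0,0]],
])

```text
clock: 9.83
position: [555.2, 119.7, 20.7]
ee_rot: [0.984, -0.176, 0.001, -0.0]
contact_force: [-3.4, 2.4, 2.7]
gripper_width: 0.3
grasp_force: 2.1
```

Call:
servo_tool([
  [[255,0.003,0.0015,0,0,0,-1.2],[255,0.003,0.0015,0,0,0,-1.2],[255,0.003,0.0015,0,0,0,-1.2],[255,0.003,0.0015,0,0,0,-1.2],[255,0.003,0.0015,0,0,0,-1.2],[255,0.003,0.0015,0,0,0,-1.2],[255,0.003,0.0015,0,0,0,-1.2],[255,0.003,0.0015,0,0,0,-1.2],[255,0.003,0.0015,0,0,0,-1.2],[255,0.003,0.0015,0,0,0,-1.2]],
])

```text
clock: 10.67
position: [578.8, 97.7, 20.1]
ee_rot: [0.997, -0.071, -0.001, 0.0]
contact_force: [-3.3, 2.3, 1.9]
gripper_width: 0.3
grasp_force: 1.8
```

```bash
python3 -c "
from m import *
look()"
```

```text
t 10.67 tcp [578.8  97.7  20.1] yaw -8.2 F [-3.3  2.3  1.9]
top o 5 [0. 0.] 0 size none rel bay [-661.2 -253.1] 7.5 tcp in body [578.8  97.7]
top b 10 [ 671.3 -154.8] 1.3 size 2
side o 8 [643.8 165. ] -7.6 size 1 rel bay [-44.5  -5.5] -0.1 tcp in body [-55.5 -75.3]
side b 10 [ 671.6 -154.7] 1.4 size 2
```

Call:
servo_tool([
  [[255,0.003,0.0003,0,0,0,-1.2],[255,0.003,0.0003,0,0,0,-1.2],[255,0.003,0.0003,0,0,0,-1.2],[255,0.003,0.0003,0,0,0,-1.2],[255,0.003,0.0003,0,0,0,-1.2],[255,0.003,0.0003,0,0,0,-1.2],[255,0.003,0.0003,0,0,0,-1.2],[255,0.003,0.0003,0,0,0,-1.2],[255,0.003,0.0003,0,0,0,-1.2],[255,0.003,0.0003,0,0,0,-1.2]],
])

```text
clock: 11.6
position: [608.8, 92.1, 20.0]
ee_rot: [0.999, 0.033, 0.0, -0.0]
contact_force: [-2.0, -0.8, -0.1]
gripper_width: -0.1
grasp_force: 1.2
```

```bash
python3 -c "
from m import *
look('4')"
```

```text
t 11.6 tcp [608.8  92.1  20. ] yaw 3.8 F [-2.  -0.8 -0.1]
top b 10 [ 671.3 -154.8] 1.3 size 2
side b 10 [ 671.6 -154.7] 1.4 size 2
```

View pics/top4.png

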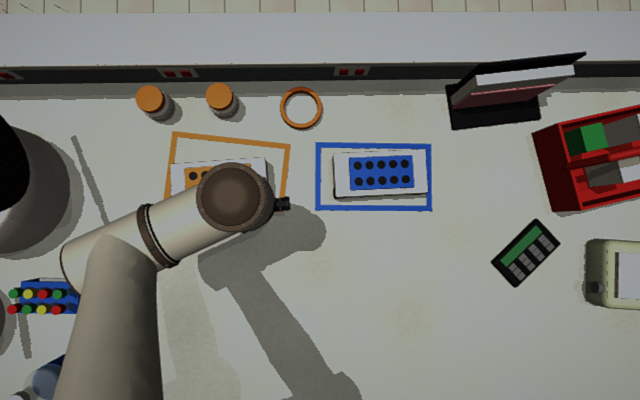

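Top: the wrist covers the block; the bath's far edge at (220,160) is inside the bay. I'll push a bit further, then move to the left-hand stance and measure.

Call:
servo_tool([
  [[255,0.003,0.0003,0,0,0,-1.2],[255,0.003,0.0003,0,0,0,-1.2],[255,0.003,0.0003,0,0,0,-1.2],[255,0.003,0.0003,0,0,0,-1.2],[255,0,0,0,0,0,0]],
])

```text
clock: 12.12
position: [621.4, 92.2, 20.4]
ee_rot: [0.997, 0.075, 0.001, -0.0]
contact_force: [-1.5, -0.5, 0.1]
gripper_width: 0.3
grasp_force: 0.7
```

Call:
servo_tool([
  [[255,-0.02,0,0,0,0,0],[255,0,-0.04,0,0,0,0],[255,0,-0.04,0,0,0,0],[255,0,-0.04,0,0,0,0],[255,0,-0.034,0,0,0,0],[255,0,0,0,0,0,0]],
])

```text
clock: 12.62
position: [579.6, 248.9, 21.6]
ee_rot: [0.997, 0.078, 0.004, -0.002]
contact_force: [0.3, 0.1, 0.8]
gripper_width: 0.0
grasp_force: 0.0
```

```bash
python3 -c "
from m import *
look()"
```

```text
t 12.62 tcp [579.6 248.9  21.6] yaw 8.9 F [0.3 0.1 0.8]
top o 10 [665.7 174.8] 7.7 size 2 rel bay [-24.    7.1] 15.2 tcp in body [-75.3  85. ]
top b 10 [ 671.3 -154.8] 1.3 size 2
side o 10 [665.4 174.3] 7.7 size 2 rel bay [-24.3   6.6] 15.2 tcp in body [-75.   85.4]
side b 10 [ 671.6 -154.7] 1.4 size 2
```

Call:
servo_tool([
  [[255,0,0,0,0,0,1.2],[255,0,0.04,0,0,0,0],[255,0,0.04,0,0,0,0],[255,0,0.04,0,0,0,0],[255,0,0.033,0,0,0,0],[255,0.008,0,0,0,0,0],[255,0.008,0,0,0,0,0],[255,0,0,0,0,0,0]],
])

```text
clock: 13.38
position: [615.5, 90.8, 20.8]
ee_rot: [0.998, 0.062, 0.002, -0.0]
contact_force: [0.4, 0.4, 0.3]
gripper_width: -0.2
grasp_force: 0.0
```

```bash
python3 -c "
from m import *
look()
c=np.array([665.55,174.55]);p=arm.read_state()['position'];print((R(-7.7)@(p[:2]-c)).round(1))"
```

```text
t 13.38 tcp [615.5  90.8  20.8] yaw 7.1 F [0.4 0.4 0.3]
top b 10 [ 671.4 -154.8] 1.3 size 2
side b 10 [ 671.6 -154.7] 1.4 size 2
[-62.5 -74.9]
```

Call:
servo_tool([
  [[255,0.007,0,0,0,0,0],[255,0.0025,0.0025,0,0,0,-1],[255,0.0025,0.0025,0,0,0,-1],[255,0.0025,0.0025,0,0,0,-1],[255,0,0,0,0,0,0],[255,-0.02,0,0,0,0,0]],
])

```text
clock: 13.98
position: [612.5, 83.4, 20.5]
ee_rot: [0.996, 0.09, 0.003, -0.0]
contact_force: [0.7, 0.5, 0.1]
gripper_width: 0.0
grasp_force: 0.0
```

Call:
servo_tool([
  [[255,0,-0.04,0,0,0,0],[255,0,-0.04,0,0,0,0],[255,0,-0.04,0,0,0,0],[255,0,-0.04,0,0,0,0],[255,0,-0.007,0,0,0,0],[255,0,0,0,0,0,0]],
])

```text
clock: 14.48
position: [579.3, 250.1, 20.7]
ee_rot: [0.996, 0.092, 0.001, -0.0]
contact_force: [-0.3, -0.3, -0.4]
gripper_width: 0.2
grasp_force: 0.0
```

```bash
python3 -c "
from m import *
look()"
```

```text
t 14.48 tcp [579.3 250.1  20.7] yaw 10.6 F [-0.3 -0.3 -0.4]
top o 10 [668.1 174. ] 10.4 size 2 rel bay [-21.6   6.6] 17.9 tcp in body [-73.6  90.9]
top b 10 [ 671.4 -154.8] 1.3 size 2
side o 10 [667.9 173.3] 10.5 size 2 rel bay [-21.7   5.9] 18.0 tcp in body [-73.1  91.7]
side b 10 [ 671.6 -154.7] 1.5 size 2
```

Call:
servo_tool([
  [[255,0.008,0,0,0,0,0],[255,0.008,0,0,0,0,0],[255,0.003,0,0,0,0,1.1],[255,0.003,0,0,0,0,1.1],[255,0.003,0,0,0,0,1.1],[255,0.003,0,0,0,0,1.1],[255,0.003,0,0,0,0,1.1],[255,0.003,0,0,0,0,1.1],[255,0.003,0,0,0,0,1.1],[255,0,0,0,0,0,0]],
])

```text
clock: 15.42
position: [616.5, 252.5, 20.1]
ee_rot: [1.0, 0.022, 0.0, -0.0]
contact_force: [-0.7, 0.2, -0.4]
gripper_width: -0.0
grasp_force: 0.3
```

```bash
python3 -c "
from m import *
look()"
```

```text
t 15.42 tcp [616.5 252.5  20.1] yaw 2.5 F [-0.7  0.2 -0.4]
top o 10 [677.2 170.5] 3.9 size 2 rel bay [-12.1   4.4] 11.4 tcp in body [-55.   85.9]
top b 10 [ 671.3 -154.8] 1.3 size 2
side o 10 [676.9 169.9] 4.1 size 2 rel bay [-12.3   3.7] 11.6 tcp in body [-54.3  86.7]
side b 10 [ 671.6 -154.7] 1.4 size 2
```

Call:
servo_tool([
  [[255,0.003,0,0,0,0,1.1],[255,0.003,0,0,0,0,1.1],[255,0.003,0,0,0,0,1.1],[255,0.003,0,0,0,0,1.1],[255,0.003,0,0,0,0,1.1],[255,0.003,0,0,0,0,1.1],[255,0.003,0,0,0,0,1.1],[255,0,0,0,0,0,0]],
])

```text
clock: 16.18
position: [637.6, 252.1, 20.3]
ee_rot: [0.999, -0.045, 0.001, -0.0]
contact_force: [-0.7, 1.0, -0.3]
gripper_width: 0.1
grasp_force: 0.2
```

```bash
python3 -c "
from m import *
look()"
```

```text
t 16.18 tcp [637.6 252.1  20.3] yaw -5.2 F [-0.7  1.  -0.3]
top o 10 [687.7 163.8] -3.3 size 2 rel bay [-0.8 -0.9] 4.2 tcp in body [-55.1  85.2]
top b 10 [ 671.3 -154.8] 1.3 size 2
side o 10 [687.5 163.2] -3.2 size 2 rel bay [-0.9 -1.5] 4.3 tcp in body [-54.8  85.9]
side b 10 [ 671.6 -154.7] 1.5 size 2
```

Call:
servo_tool([
  [[255,0.0027,-0.002,0,0,0,1],[255,0.0027,-0.002,0,0,0,1],[255,0.0027,-0.002,0,0,0,1],[255,0.002,-0.0015,0,0,0,1],[255,0,0,0,0,0,0]],
])

```text
clock: 16.7
position: [648.1, 258.6, 20.0]
ee_rot: [0.997, -0.08, 0.0, -0.0]
contact_force: [-0.8, -0.5, -0.4]
gripper_width: 0.2
grasp_force: 0.4
```

```bash
python3 -c "
from m import *
look()"
```

```text
t 16.7 tcp [648.1 258.6  20. ] yaw -9.2 F [-0.8 -0.5 -0.4]
top o 10 [691.1 165.4] -7.7 size 2 rel bay [2.4 1.1] -0.2 tcp in body [-55.1  86.6]
top b 10 [ 671.3 -154.8] 1.3 size 2
side o 10 [690.9 164.9] -7.7 size 2 rel bay [2.2 0.6] -0.2 tcp in body [-54.9  87.1]
side b 10 [ 671.6 -154.7] 1.4 size 2
```

Square to 0.2° and 2.3 mm past the centre along x. I'll back off, rise and check.

Call:
servo_tool([
  [[255,-0.03,0,0,0,0,0],[255,-0.04,0,0,0,0,0],[255,-0.04,0,-0.03,0,0,0],[255,0,0,-0.04,0,0,0],[255,0,0,0,0,0,0],[255,0,0,0,0,0,0]],
])

```text
clock: 17.3
position: [547.3, 277.0, 89.2]
ee_rot: [0.997, -0.078, 0.003, -0.003]
contact_force: [0.2, 0.2, -0.4]
gripper_width: 0.2
grasp_force: 0.0
```

```bash
python3 -c "
from m import *
look('5')"
```

```text
t 17.3 tcp [547.3 277.   89.2] yaw -9.0 F [ 0.2  0.2 -0.4]
top o 10 [691.2 165.4] -7.8 size 2 rel bay [2.5 1.1] -0.3 tcp in body [-157.7   91. ]
top b 10 [ 671.3 -154.8] 1.3 size 2
side o 10 [690.9 164.9] -7.8 size 2 rel bay [2.2 0.6] -0.3 tcp in body [-157.5   91.6]
side b 10 [ 671.6 -154.7] 1.4 size 2
```

View pics/top5.png

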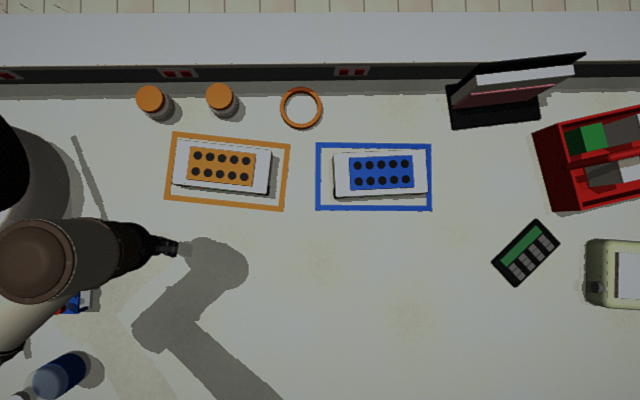

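The orange bath stands square inside its bay at (222,165), the blue bath hasn't moved, and the arm is clear.

```bash
python3 -c "
from bench import ticket
print(ticket.job_done())"
```

```text
the job is handed in; nothing more can be done
None
```

The orange bath stands square in its bay (about 0.3° and 2.5 mm off centre), walked in by left and right corner pushes that each swung it at least 13° before the last one squared it; the blue bath did not move, and the job is handed in at about 17 s.

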